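# Set the drip stand over the bowl and clamp its arm at the mark

### The job

Set up the drip stand on the cool hob: lift its sprung plunger, swing the head round until the plunger drops home in the other hole of the index plate, and let it drop there. Then take the upright post of the clamp lever, draw the sliding leg out until its pointer stands at the brass length marker, and, holding the leg at the marker, slide the lever across until it is fully closed. Do not touch the marker or disturb the bowl, jar and tin, and finish still gripping the post with the leg at the marker: do not let go.

Things in the scene. Friction and masses are not known exactly. Their poses are not given: they have to be found in the camera images.
- stand_pivot (a point): the upright turning axis of the drip stand's head, at the top face (60 mm high) of its square steel index plate, 170 x 170 mm. The stand (dark 190 mm foot plate, pillars, index plate) is fixed to the hob. The axes of this point are the stand's: x is the direction in which the arm must finally point, y to its left.
- index_hole (a point): mouth of the empty hole, 12 mm wide, in the index plate's top face, in which the plunger must end: 65 mm from the turning axis, on the stand's -x side (near the robot). The plunger starts in the only other hole, on the same circle, 1.2 rad away.
- head (a joint): angle of the swivel head (a flat steel bar, 235 x 36 mm, top face 76 mm high, lying over the index plate; plunger on its short tail, sliding leg on its long end) about the upright axis, rad, counterclockwise from above positive; 0 = plunger over index_hole and arm along the stand's x; starts near -1.2, stops at -1.35 and 0.3. Light friction (0.15 N m); with the plunger down the head is locked.
- plunger (a joint): how far the plunger is lifted, m: 0 = home in a hole, 0.014 = top stop. Its 8 mm round-nosed pin leaves the plate at about 0.008; a spring presses it down with 5 N at home and 6.5 N when lifted. Resting on the plate beside a hole it reads about 0.008 and drops by itself when moved over the hole.
- plunger_knob (a point): middle of the plunger's round black knob, 22 mm in diameter, 24 mm high, upright axis, 114 mm above the hob when home; on the tail of the head, 65 mm from the turning axis, opposite the arm. Under the knob is a thin stem, then a 24 mm brass bush whose top is 86 mm high.
- post_grip (a point): grasp point of the clamp lever's upright square black post, 16 x 16 mm and 46 mm high (from 97 to 143 mm above the hob), 123 mm above the hob. The post stands on a grey slide plate on the sliding leg's dark carriage (its top 94 mm high). Its x axis points along the arm, outward from the turning axis, y across the arm to the left. The post is the leg's only handle: pushing it along x moves the leg, pushing it along -y closes the lever.
- lever_post: the same post; origin at the middle of its underside (the post runs 46 mm up from there), axes as post_grip
- cam (a joint): travel of the clamp lever across the leg, m: 0 = open (post 12 mm to the left of the arm's middle line), 0.024 = fully closed (post 12 mm to the right of it). Takes about 2 N at first and up to 10 N over the cam; stays where it is left. Closed, it clamps the leg lightly.
- leg (a joint): how far the sliding leg is drawn out along the arm, m, 0 to 0.085. A spring of 1.5 to 3 N pulls it back in whenever it is neither held nor clamped. The leg carries the steel drip ring (84 mm wide) at its outer end; the post is 45 mm from the turning axis when the leg is fully in.
- leg_pointer (a point): tip of the small steel pointer on the left side of the carriage, level with the middle of the post along the arm; 31 mm left of the arm's middle line, 81 mm above the hob; x along the arm, outward
- mark_line (a point): thin upright fin on the brass length marker, 12 x 12 mm, on the scale along the left side of the arm; top 82 mm above the hob, 39 mm left of the arm's middle line; x along the arm, outward. The leg is at the marker when the pointer is at the same place along x. The marker turns with the head and stays put on the scale.
- mark: the brass length marker, not to be touched; origin on the scale's top below the fin
- bowl: small pale bowl, 72 x 77 x 28 mm, near the place under which the drip ring ends; not to be moved; origin at the middle of its underside
- jar: short glass jar with pebbles and clip lid, 72 x 63 x 85 mm, left of the stand; not to be moved; origin at the middle of its underside
- tin: round green lidded tin, 66 mm wide, 45 mm high, right of the stand; not to be moved; origin at the middle of its underside

How it is judged:
By the outcome, as a careful person would: the job done as asked, in the order asked, and still so for the second after the job is handed in, while the arm keeps its last pose, push and grip.
It also fails if it takes over 45 s, if anything falls off the work surface, if the arm or the gripper's body presses on something with over 40 N, if the wrist force passes 120 N, or if a joint passes its speed limit or range.

### The arm

A 7-joint arm with a two-finger parallel gripper is mounted at the origin on a cart in front of the work surface, level with it; the furniture and walls round the work are solid. World frame = base frame: x ahead of the robot, y to its left, z up, the work surface at z = 0. Lengths are in m, angles in rad, forces in N, time in s.
With the tool pointing down it reaches from about 0.425 to 1.025 m from the base axis. Payload 9.4 kg.
Tool frame: the origin (TCP) lies at the very end of the fingers, on their centre line; the grasp point (between the pads) lies 19 mm behind it; z points along the fingers, y is the line along which they close (so a half turn about z gives the same grasp; the last joint's range is limited). The gripper opens to 93 mm and grips with 3 to 60 N. Pads are 15 mm wide; open, the fingers measure 128 mm over their backs; the gripper's body (75 mm by 188 mm) begins 65 mm behind the grasp point.
Start: joints at [1.037, 0.599, -0.003, 1.599, 0.002, 0.943, -0.08], TCP at [0.32, -0.651, 0.219] pointing down, gripper open.
Joint ranges: [-2.57, 2.57], [-0.35, 1.97], [-1.29, 1.29], [0.11, 2.56], [-1.05, 4.19], [0.11, 1.86], [-2.63, 2.63]. Speed limits (rad/s): [2.22, 2.22, 3.01, 3.01, 3.14, 3.14, 3.14].

### API

Orientations are given as a rotation vector (axis times angle).
In Python, from station import status, vision, env gives the robot as it stands. The module is installed in compiled form; this text tells all that it offers.
- The arm moves only by the tool play_rows, never from a script. Its argument "increments" is a list of rows, each a list of 3 entries, a list of its own where there are three numbers: the shift along the tool's x, y, z in units of 40 mm (1.0 is 40 mm), then the turn, a rotation vector about the tool's x, y, z in units of 8 degrees (1.0 is 8 degrees), then the opening in per cent of the stroke, from 0 (shut) to 100 (fully open). A call has 1 to 8 rows; each row is the pose to reach, as a shift and turn from the pose commanded when the call began, along the tool's axes at that moment; what a row does not reach only later rows make up. A row lasts 1/10 s, in which the tool goes at most 50 mm and 8.59 degrees, less where a joint would pass 70% of its speed; a pose out of reach is approached as far as the arm can. A call with a gripper value outside its range is refused whole. The fingers move at their own pace and stop on an object; "squeeze" is the grip in N (left out, the last holds). Time passes only in rows, so rows that repeat a pose let the fingers close. It gives the time, the measured TCP pose, the force, the opening and the grip force at its end, in the units of the state.
- status.get_obs(): the state, without advancing time (a new reading comes with each control period).
- vision.grab_frame(name): name is "side" or "top" or "wrist"; returns the picture (400x640x3 uint8, red, green, blue); there is no depth.
- vision.camera_info(name): a dict with "fx", "fy", "cx", "cy" (pixels), "R" (3x3) and "t" (3): a world point X has camera coordinates R X + t; the wrist camera has in their place "tool_from_camera" (4x4, takes a point from camera to tool coordinates, whose origin is the TCP and whose axes are the flange's). Camera axes: x right, y down, z forward; pixel columns grow to the right and rows downward; lengths in m; the calibration is good to about 2 mm. A picture is of the moment at which its call begins: read the wrist's pose just before it. camera_info takes no time and is no camera call.
- env.job_done(): hands the job in; it is judged then, once.
The state is a dict: "time": time; "qpos": joint angles; "joint_velocities": joint speeds; "effort": joint torques, N m; "eef_pos": TCP position; "tool_rot": TCP orientation; "contact_force": force on the tool from outside, world axes, zero at the start; "torque": the same for the moment, N m; "gripper_width": opening from 0.0 (shut) to 1.0 (fully open); "gripper_force": force on a finger pad.
Only numpy, scipy, OpenCV 4.12 (cv2) and the standard library are available. Lean on these libraries where they do the work, as an engineer would, in place of code of your own. Each camera call takes 0.05 s, during which the arm holds its last target. There are 200 camera calls.

## Working session

There is one attempt and no reset: what is moved stays moved. The work goes in short steps, Python scripts to look and compute and a tool call to move; the robot and the scene stay as the last step left them, time stands still between calls to the robot, and variables do not carry over. Pictures are saved under pics/ and viewed, at most 10 in all, crops included, and the job is handed in when it is done.

Besides the shell and the picture viewer there is one more tool, called after ">>>" in YAML: its name, and indented under it one key for each argument. play_rows: Moves the arm, as the interface text tells. Its arguments: {"type":"object","properties":{"increments":{"type":"array"},"squeeze":{"type":"number"}},"required":["increments"]}

```bash
mkdir -p pics; python3 - <<'E'
from station import status, vision, env
import cv2, numpy as np
o=status.get_obs(); print(o)
np.set_printoptions(precision=4,suppress=True)
for n in ["top","side"]:
    im=vision.grab_frame(n); cv2.imwrite(f"pics/{n}0.png",im[:,:,::-1])
    print(n,vision.camera_info(n))
print(vision.camera_info("wrist"))
E
```

```text
{'time': 0.0, 'qpos': array([ 1.03727069,  0.60013417, -0.00255793,  1.60011058,  0.00180201,
        0.94288975, -0.07980227]), 'joint_velocities': array([-0.00048665,  0.00076018,  0.00101096,  0.00060397,  0.00161619,
        0.00037916,  0.0022553 ]), 'effort': array([ 1.27097395e-03, -7.65071726e+01,  1.49786923e+00, -2.52346838e+01,
       -5.24066167e-02,  1.70705526e-02,  1.85339036e-04]), 'eef_pos': array([ 0.31958009, -0.65023156,  0.21776011]), 'tool_rot': array([-3.05854596e+00, -7.11131598e-01,  7.51406051e-04]), 'contact_force': array([0.06635861, 0.38840736, 0.51442457]), 'torque': array([-0.00249844,  0.01221661,  0.04606903]), 'gripper_force': 0.0, 'gripper_width': 0.9983930469442371}
top {'fx': 473.1836997301762, 'fy': 473.1836997301762, 'cx': 321.8933384915837, 'cy': 194.02438831207573, 'R': array([[ 0.006 , -0.9999, -0.0128],
       [-0.9934, -0.0045, -0.1146],
       [ 0.1145,  0.0134, -0.9933]]), 't': array([0.042 , 0.5936, 1.335 ])}
side {'fx': 455.6599402590838, 'fy': 455.6599402590838, 'cx': 318.65873285870254, 'cy': 193.43949848719376, 'R': array([[-0.8524, -0.5229,  0.0072],
       [-0.3252,  0.5192, -0.7904],
       [ 0.4096, -0.676 , -0.6126]]), 't': array([0.5363, 0.2521, 1.0672])}
{'fx': 280.7797575069051, 'fy': 280.7797575069051, 'cx': 317.85232330881917, 'cy': 203.37027558366506, 'tool_from_camera': array([[-0.0008, -0.9698, -0.2439,  0.0676],
       [ 1.    , -0.0007, -0.0006,  0.0002],
       [ 0.0004, -0.2439,  0.9698, -0.1657],
       [ 0.    ,  0.    ,  0.    ,  1.    ]])}
```

View pics/top0.png

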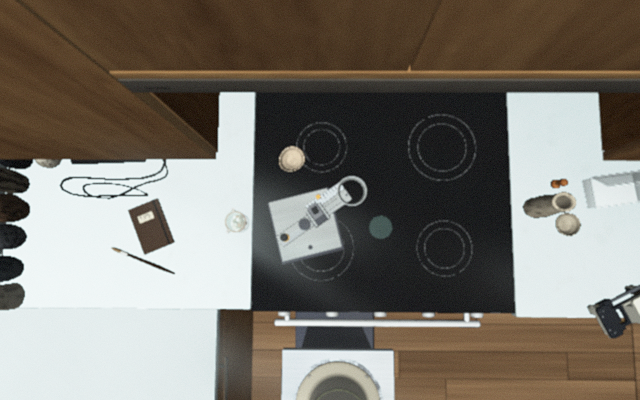

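View pics/side0.png

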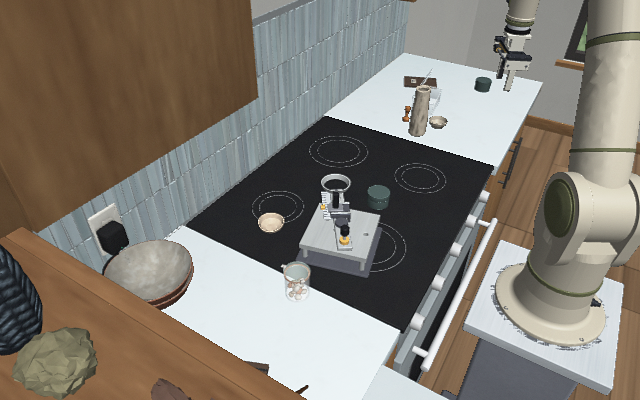

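The top view shows the index plate around (305,226), the knob at about (284,237), the empty hole at (310,247) and the ring at (352,190). The bowl is at (291,158), the tin at (380,227) and the jar at (236,221).

```bash
cat > h.py <<'E'
import numpy as np, cv2
from scipy.spatial.transform import Rotation as Ro
from station import status, vision
np.set_printoptions(precision=4,suppress=True)
def cam(n,o=None):
    c=vision.camera_info(n); K=(c["fx"],c["fy"],c["cx"],c["cy"])
    if n!="wrist": return K,c["R"],c["t"]
    o=o or status.get_obs(); T=c["tool_from_camera"]; Rt=Ro.from_rotvec(o["tool_rot"]).as_matrix()
    Rw=Rt@T[:3,:3]; p=Rt@T[:3,3]+o["eef_pos"]
    return K,Rw.T,-Rw.T@p
def ray(c,u,v,z):
    K,R,t=c; d=R.T@np.array([(u-K[2])/K[0],(v-K[3])/K[1],1]); p=-R.T@t
    return p+d*(z-p[2])/d[2]
def proj(c,X):
    K,R,t=c; q=R@np.asarray(X)+t; return np.array([K[0]*q[0]/q[2]+K[2],K[1]*q[1]/q[2]+K[3]])
E
python3 - <<'E'
from h import *
im=cv2.imread("pics/top0.png")
c=cv2.resize(im[165:275,240:400],None,fx=5,fy=5,interpolation=cv2.INTER_CUBIC); cv2.imwrite("pics/topc.png",c)
C=cam("top")
for n,u,v,z in [("pivot",305,225,.076),("hole",310,247,.06),("knob",284,237,.12),("bowl",291,158,.028),("tin",380,227,.045),("ring",352,190,.076)]: print(n,ray(C,u,v,z))
hsv=cv2.cvtColor(im,cv2.COLOR_BGR2HSV)
m=((hsv[:,:,2]>120)).astype(np.uint8); m[:,:258]=0;m[:,400:]=0;m[:175]=0;m[280:]=0
m=cv2.morphologyEx(m,cv2.MORPH_CLOSE,np.ones((9,9)));m=cv2.morphologyEx(m,cv2.MORPH_OPEN,np.ones((41,41)))
cs,_=cv2.findContours(m,0,2)
for k in cs:
    r=cv2.minAreaRect(k);b=cv2.boxPoints(r); print(r); W=np.array([ray(C,*p,.06) for p in b]);print(W,W.mean(0),np.linalg.norm(np.diff(W,axis=0),axis=1))
E
```

```text
pivot [0.5015 0.0912 0.076 ]
hole [0.4407 0.0773 0.06  ]
knob [0.4668 0.1451 0.12  ]
bowl [0.7001 0.1366 0.028 ]
tin [ 0.4985 -0.1208  0.045 ]
ring [ 0.6003 -0.0398  0.076 ]
((305.9999694824219, 224.0), (57.99999237060547, 55.99999237060547), -0.0)
[[0.4262 0.1697 0.06  ]
 [0.5842 0.1724 0.06  ]
 [0.5849 0.0076 0.06  ]
 [0.4272 0.0072 0.06  ]] [0.5056 0.0892 0.06  ] [0.158  0.1648 0.1577]
```

View pics/topc.png

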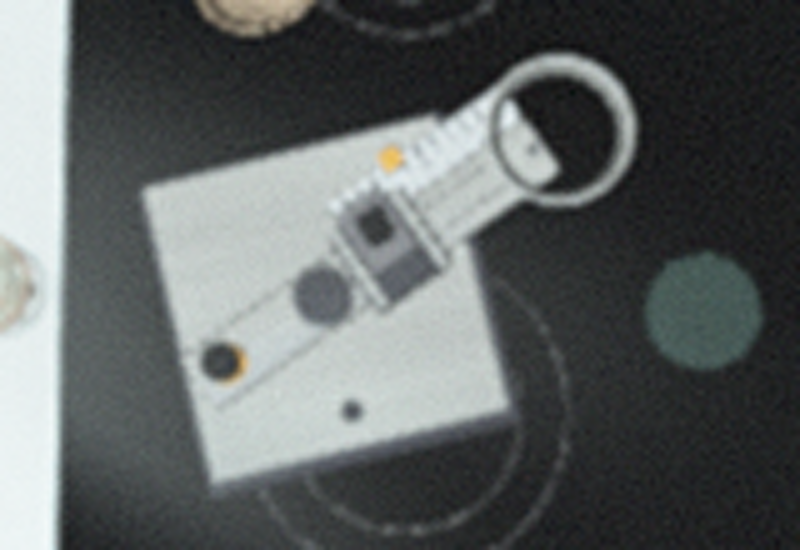

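```bash
cat >> h.py <<'E'
def todelta(P,psi,o=None):
    "shift (units 40mm) and turn about tool z (units 8deg) from measured pose to P with tool-down yaw psi"
    o=o or status.get_obs(); R0=Ro.from_rotvec(o["tool_rot"])
    s=R0.inv().apply(np.array(P)-o["eef_pos"])/.04
    R1=Ro.from_euler("z",psi)*Ro.from_euler("x",np.pi)
    return s,np.degrees((R0.inv()*R1).as_rotvec())/8
E
python3 - <<'E'
from h import *
C=cam("top"); f=lambda a,b,z: ray(C,240+(a-2)/5,165+(b-2)/5,z)
q=[f(143,188,.06),f(442,114,.06),f(513,410,.06),f(212,485,.06)]
W=np.array(q); print("ctr",W.mean(0),np.linalg.norm(np.roll(W,-1,0)-W,axis=1))
e=W[0]+W[1]-W[2]-W[3]; print("yaw",np.arctan2(e[1],e[0])); e=W[0]-W[1]+W[3]-W[2]; print(np.arctan2(-e[0],e[1]))
h=f(352,410,.06); k=f(222,361,.126); p=f(377,224,.143); m=f(391,158,.082); piv=W.mean(0)
for n,x in zip("hole knob post mark".split(),(h,k,p,m)):
    d=(x-piv)[:2]; print(n,x,np.linalg.norm(d),np.arctan2(d[1],d[0]))
print(todelta([k[0],k[1],.219],2.18))
E
```

```text
ctr [0.5045 0.0917 0.06  ] [0.1749 0.1719 0.1736 0.1719]
yaw 0.2419821982828467
0.24875829565830931
hole [0.4418 0.0773 0.06  ] 0.0642757474266927 -2.9149324035083812
knob [0.4672 0.1446 0.126 ] 0.06466208191488435 2.1850028370790633
post [0.5397 0.0618 0.143 ] 0.04625502859371814 -0.7051743869677783
mark [0.5817 0.0559 0.082 ] 0.08514183895313915 -0.43413170563858505
(array([ 12.0774, -16.205 ,  -0.0073]), array([ -0.0082,  -0.008 , -12.3409]))
```

>>> play_rows:
  increments:
    - [[8,-7.2,-0.8],[0,0,-6],60]
    - [[8,-7.2,-0.8],[0,0,-6],60]
    - [[8,-7.2,-0.8],[0,0,-6],60]
    - [[8,-7.2,-0.8],[0,0,-6],60]
    - [[8,-7.2,-0.8],[0,0,-6],60]
    - [[8,-7.2,-0.8],[0,0,-6],60]
    - [[8,-7.2,-0.8],[0,0,-6],60]
    - [[8,-7.2,-0.8],[0,0,-6],60]
  squeeze: 25

```text
time: 0.9
eef_pos: [0.4683, -0.2786, 0.2483]
tool_rot: [-2.506, -1.894, 0.0]
contact_force: [0.3, 0.8, -0.1]
gripper_width: 0.6
gripper_force: 0.0
```

```bash
python3 -c "
from h import *
print(todelta([.4672,.1446,.2],2.18))"
```

```text
(array([10.1702, -2.9139,  1.2083]), array([-0.0018, -0.0011, -6.3431]))
```

>>> play_rows:
  increments:
    - [[10.15,-2.9,1.2],[0,0,-6.35],60]
    - [[10.15,-2.9,1.2],[0,0,-6.35],60]
    - [[10.15,-2.9,1.2],[0,0,-6.35],60]
    - [[10.15,-2.9,1.2],[0,0,-6.35],60]
    - [[10.15,-2.9,1.2],[0,0,-6.35],60]
    - [[10.15,-2.9,1.2],[0,0,-6.35],60]
    - [[10.15,-2.9,1.2],[0,0,-6.35],60]
    - [[10.15,-2.9,1.2],[0,0,-6.35],60]

```text
time: 1.7
eef_pos: [0.467, 0.1187, 0.2028]
tool_rot: [-1.452, -2.786, 0.0]
contact_force: [1.2, -1.2, -0.9]
gripper_width: 0.6
gripper_force: 0.0
```

>>> play_rows:
  increments:
    - [[0.6,-0.15,0.1],[0,0,0],60]
    - [[0.6,-0.15,0.1],[0,0,0],60]

```text
time: 1.9
eef_pos: [0.4463, 0.1362, 0.1985]
tool_rot: [-1.442, -2.789, 0.001]
contact_force: [0.8, -1.0, 0.3]
gripper_width: 0.6
gripper_force: 0.0
```

```bash
python3 - <<'E'
from h import *
print(todelta([.4672,.1446,.2],2.18))
C=cam("wrist"); im=vision.grab_frame("wrist")[:,:,::-1].copy(); cv2.imwrite("pics/w1.png",im)
print("knob top expected",proj(C,[.4672,.1446,.126]),"hole",proj(C,[.4418,.0773,.06]), "post",proj(C,[.5397,.0618,.143]))
E
```

```text
(array([-0.1304,  0.5491, -0.0382]), array([-0.0108, -0.0102,  0.0515]))
knob top expected [342.4338 216.9776] hole [285.0284 234.0165] post [353.8197 336.3708]
```

View pics/w1.png

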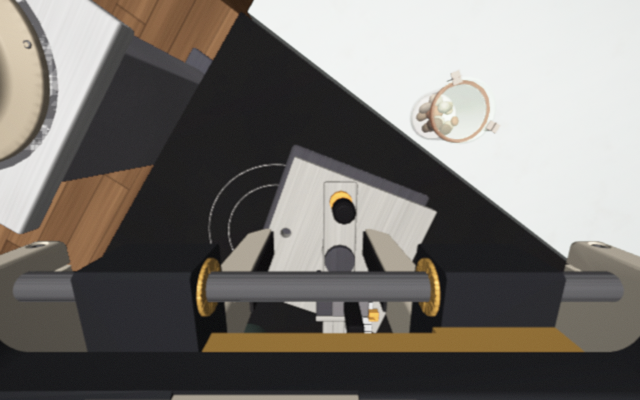

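The wrist view shows the knob as a black disc at about (344,209) with the brass bush above it, and the hole at (286,232). The prediction for the hole agrees; I'll measure the knob precisely.

```bash
python3 - <<'E'
from h import *
o=status.get_obs(); C=cam("wrist",o); im=vision.grab_frame("wrist")
g=im.max(2); m=(g<60).astype(np.uint8); m[:185]=0;m[232:]=0;m[:,:325]=0;m[:,:][:,362:]=0
n,l,s,c=cv2.connectedComponentsWithStats(m); i=1+s[1:,4].argmax(); print(s[i],c[i])
print(ray(C,*c[i],.114),ray(C,s[i][0]+s[i][2]/2, s[i][1]+s[i][3]-13,.126))
print("hole",ray(C,286,232,.06)); print(proj(C,[.4672,.1446,.126]),todelta([.4672,.1446,.1],2.18,o))
E
```

```text
[333 196  23  25 440] [343.5205 208.2614]
[0.4674 0.1476 0.114 ] [0.4652 0.1503 0.126 ]
hole [0.4426 0.078  0.06  ]
[342.4768 214.3811] (array([-0.0752,  0.553 ,  2.4679]), array([-0.009 , -0.0026,  0.0349]))
```

>>> play_rows:
  increments:
    - [[-0.05,0.56,0.6],[0,0,0],60]
    - [[-0.05,0.56,1.5],[0,0,0],60]
    - [[-0.05,0.56,2.1],[0,0,0],60]
    - [[-0.05,0.56,2.5],[0,0,0],60]
    - [[-0.05,0.56,2.52],[0,0,0],40]
    - [[-0.05,0.56,2.52],[0,0,0],20]
    - [[-0.05,0.56,2.52],[0,0,0],10]
    - [[-0.05,0.56,2.52],[0,0,0],10]
  squeeze: 25

```text
time: 2.8
eef_pos: [0.4688, 0.1442, 0.0992]
tool_rot: [1.452, 2.785, 0.002]
contact_force: [0.2, -0.4, -0.5]
gripper_width: 0.303
gripper_force: 0.0
```

>>> play_rows:
  increments:
    - [[0,0,0],[0,0,0],10]
    - [[0,0,0],[0,0,0],10]
    - [[0,0,0],[0,0,0],10]
    - [[0,0,0],[0,0,0],10]
    - [[0,0,0],[0,0,0],10]

```text
time: 3.3
eef_pos: [0.4688, 0.1445, 0.099]
tool_rot: [1.451, 2.785, 0.001]
contact_force: [0.1, -1.4, 7.3]
gripper_width: 0.226
gripper_force: 25.0
```

>>> play_rows:
  increments:
    - [[0,0,-0.1],[0,0,0],10]
    - [[0,0,-0.2],[0,0,0],10]
    - [[0,0,-0.3],[0,0,0],10]
    - [[0,0,-0.3],[0,0,0],10]
  squeeze: 30

```text
time: 3.7
eef_pos: [0.4685, 0.1444, 0.1107]
tool_rot: [1.452, 2.786, 0.001]
contact_force: [4.1, -0.2, -6.5]
gripper_width: 0.223
gripper_force: 30.0
```

```bash
python3 - <<'E'
from h import *
o=status.get_obs(); piv=np.array([.5045,.0917,0])
def arc(p,psi,ths):
    R0=(Ro.from_euler("z",psi)*Ro.from_euler("x",np.pi)); r=p-piv
    for t in ths: print(t,(R0.inv().apply(Ro.from_euler("z",t).apply(r)-r)/.04).round(2),-np.degrees(t)/8)
psi=2*np.arctan2(o["tool_rot"][1],o["tool_rot"][0]); print(psi)
p=o["eef_pos"]*[1,1,0]
arc(p,psi,np.arange(1,9)*.1)
E
```

```text
2.180860095297917
0.1 [-0.01 -0.16 -0.  ] -0.7161972439135291
0.2 [-0.03 -0.32 -0.  ] -1.4323944878270582
0.30000000000000004 [-0.07 -0.47 -0.  ] -2.1485917317405874
0.4 [-0.12 -0.62 -0.  ] -2.8647889756541165
0.5 [-0.19 -0.77 -0.  ] -3.580986219567645
0.6000000000000001 [-0.27 -0.9  -0.  ] -4.297183463481175
0.7000000000000001 [-0.36 -1.03 -0.  ] -5.013380707394703
0.8 [-0.47 -1.15 -0.  ] -5.729577951308233
```

>>> play_rows:
  increments:
    - [[-0.01,-0.16,0],[0,0,-0.72],10]
    - [[-0.03,-0.32,0],[0,0,-1.43],10]
    - [[-0.07,-0.47,0],[0,0,-2.15],10]
    - [[-0.12,-0.62,0],[0,0,-2.86],10]
    - [[-0.19,-0.77,0],[0,0,-3.58],10]
    - [[-0.27,-0.9,0],[0,0,-4.3],10]
    - [[-0.36,-1.03,0],[0,0,-5.01],10]
    - [[-0.47,-1.15,0],[0,0,-5.73],10]

```text
time: 4.5
eef_pos: [0.4434, 0.1036, 0.1108]
tool_rot: [0.245, 3.129, 0.004]
contact_force: [10.1, 2.7, -6.7]
gripper_width: 0.227
gripper_force: 30.0
```

```bash
python3 - <<'E'
from h import *
o=status.get_obs(); piv=np.array([.5045,.0917,0]); d=o["eef_pos"]-piv
print(o["eef_pos"],o["contact_force"],o["gripper_width"],np.hypot(*d[:2]),np.arctan2(d[1],d[0])%6.283,2*np.arctan2(o["tool_rot"][1],o["tool_rot"][0]))
C=cam("wrist",o); im=vision.grab_frame("wrist")[:,:,::-1]; cv2.imwrite("pics/w2.png",im); 
print("hole",proj(C,[.442,.0775,.06]))
E
```

```text
[0.4434 0.1036 0.1108] [10.0832  2.7132 -6.6626] 0.22723570336869095 0.06225743940776664 2.948781048754423 2.9854108711219984
hole [285.3331 221.2389]
```

View pics/w2.png

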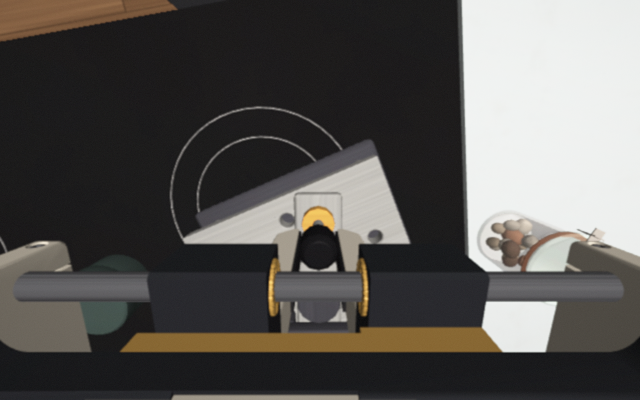

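```bash
python3 - <<'E'
from h import *
o=status.get_obs(); C=cam("wrist",o); im=cv2.imread("pics/w2.png"); g=im.max(2)
R=Ro.from_rotvec(o["tool_rot"]); Q=[]
for (x,y) in [(287,219),(375,237)]:
    s=g[y-11:y+12,x-11:x+12]; m=(s<130).astype(np.uint8); n,l,st,c=cv2.connectedComponentsWithStats(m); i=l[11,11]; c=c[i]+[x-11,y-11]
    W=ray(C,*c,.06); t=R.inv().apply(W-o["eef_pos"]); Q.append(t); print(st[i],c,W,t,"ang",np.arcsin(t[1]/.065))
a,b=Q; mid=(a+b)[:2]/2; n=np.array([-(b-a)[1],(b-a)[0]]); n/=np.linalg.norm(n); print(np.linalg.norm((a-b)[:2]),2*.065*np.sin(.6))
for s in(1,-1):
    p=mid+s*n*.065*np.cos(.6); print("pivot tool",p, "world",o["eef_pos"]+R.apply([*p,0]),"angle hole", np.arctan2(*(a[:2]-p)[::-1]))
E
```

```text
[  4   5  16  13 165] [287.5939 219.4364] [0.4406 0.0781 0.06  ] [-0.0009 -0.0243  0.0505] ang -0.3830212231167991
[  0   4  23  19 269] [375.0967 240.3903] [0.4692 0.1459 0.06  ] [-0.019   0.0471  0.0507] ang 0.8099016531875567
0.07362504288833947 0.0734035215413546
pivot tool [-0.062  -0.0018] world [0.5042 0.0911 0.1107] angle hole -0.3530645824671109
pivot tool [0.042  0.0246] world [0.4053 0.1328 0.1105] angle hole -2.291847180742222
```

Old hole at (375,240), target hole at (288,219): spacing 73.6 mm matches 73.4 mm, so about 0.385 rad remain.

>>> play_rows:
  increments:
    - [[-0.03,-0.16,0],[0,0,-0.72],10]
    - [[-0.06,-0.32,0],[0,0,-1.43],10]
    - [[-0.11,-0.47,0],[0,0,-2.15],10]
    - [[-0.16,-0.6,0],[0,0,-2.76],10]
    - [[-0.16,-0.6,0],[0,0,-2.76],10]
    - [[-0.16,-0.6,0],[0,0,-2.76],10]

```text
time: 5.15
eef_pos: [0.4449, 0.0791, 0.1105]
tool_rot: [-0.354, 3.119, 0.004]
contact_force: [5.7, 2.0, -6.8]
gripper_width: 0.224
gripper_force: 30.0
```

```bash
python3 - <<'E'
from h import *
o=status.get_obs(); piv=np.array([.5042,.0911,0]); d=o["eef_pos"]-piv
print(o["eef_pos"],o["contact_force"],o["torque"],np.hypot(*d[:2]),np.arctan2(d[1],d[0])%6.283,2*np.arctan2(o["tool_rot"][1],o["tool_rot"][0])%6.283)
E
```

```text
[0.4449 0.0791 0.1105] [ 5.6515  1.9601 -6.7651] [ 0.6822 -1.322   0.1868] 0.06052646220323845 3.341018029612844 3.3676013421485287
```

>>> play_rows:
  increments:
    - [[0,0,0.08],[0,0,0],10]
    - [[0,0,0.08],[0,0,0],28]
    - [[0,0,0.08],[0,0,0],32]
    - [[0,0,0.08],[0,0,0],32]
    - [[0,0,0.08],[0,0,0],32]

```text
time: 5.65
eef_pos: [0.4435, 0.0779, 0.1072]
tool_rot: [0.353, -3.121, 0.001]
contact_force: [-0.4, -0.3, 0.6]
gripper_width: 0.321
gripper_force: 0.0
```

```bash
python3 - <<'E'
from h import *
o=status.get_obs(); C=cam("wrist",o); print(o["eef_pos"],o["contact_force"],o["gripper_width"])
im=vision.grab_frame("wrist")[:,:,::-1]; cv2.imwrite("pics/w3.png",im)
cs=vision.grab_frame("side")[:,:,::-1]; S=cam("side")
u=proj(S,[.4417,.0778,.1]); print(u); x,y=u.astype(int)
a=cv2.resize(im[180:320,220:420],(800,560)[:2],interpolation=cv2.INTER_CUBIC)[:, :400*2]
a=cv2.resize(im[180:330,240:400],(400,375)); b=cv2.resize(cs[y-60:y+60,x-64:x+64],(400,375),interpolation=cv2.INTER_CUBIC)
cv2.imwrite("pics/c3.png",np.hstack([a,b]))
for z in(.126,.134): print(z,proj(C,[.4417,.0778,z]),proj(S,[.4417,.0778,z]))
E
```

```text
[0.4435 0.0779 0.1072] [-0.3642 -0.3056  0.5732] 0.3214791355854385
[366.7941 221.5104]
0.126 [318.61   251.4353] [367.5557 213.5372]
0.134 [318.6471 257.5273] [367.7944 211.038 ]
```

View pics/c3.png

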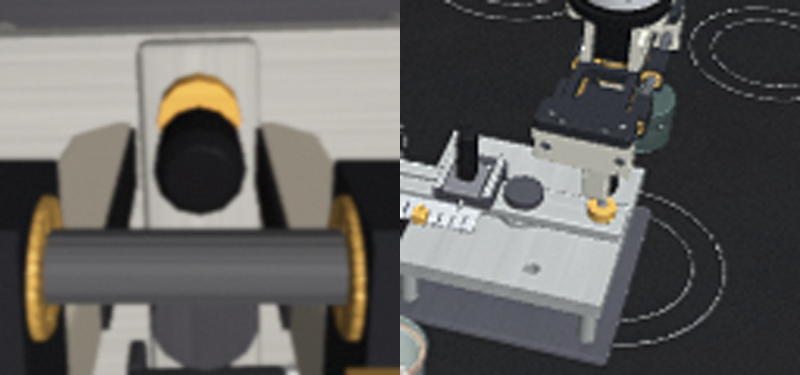

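The knob's black top is centred near (320,246) in the wrist frame, about where a home knob would project. I'll raise the gripper and check its height from the fixed cameras.

>>> play_rows:
  increments:
    - [[0,0,-0.6],[0,0,0],50]
    - [[0,0,-1.6],[0,0,0.5],60]
    - [[0,0,-2.2],[0,0,1.5],60]
    - [[0,0,-2.2],[0,0,2.5],60]
    - [[-1,0,-2.2],[0,0,3.5],60]
    - [[-2,0,-2.2],[0,0,4.5],60]
    - [[-2.6,0,-2.2],[0,0,5.5],60]
    - [[-2.6,0,-2.2],[0,0,6],60]

```text
time: 6.55
eef_pos: [0.548, 0.1022, 0.195]
tool_rot: [0.956, 2.992, 0.003]
contact_force: [-1.1, 0.4, -0.6]
gripper_width: 0.599
gripper_force: 0.0
```

```bash
python3 - <<'E'
from h import *
o=status.get_obs(); print(o["eef_pos"],todelta([.545,.1135,.19],1.81,o)); S=cam("side")
cs=vision.grab_frame("side")[:,:,::-1]; cv2.imwrite("pics/s4.png",cs)
g0=cv2.imread("pics/side0.png")
def kn(im,P):
    u=proj(S,P).astype(int); x,y=u; s=im[y-22:y+14,x-14:x+15]
    m=(s.max(2)<45).astype(np.uint8); hs=cv2.cvtColor(s,cv2.COLOR_BGR2HSV); b=((hs[:,:,1]>110)&(hs[:,:,2]>110)&(hs[:,:,0]<35)).astype(np.uint8)
    n,l,st,c=cv2.connectedComponentsWithStats(m); 
    yb,xb=np.nonzero(b); print("off",x-14,y-22,"black",[(a.tolist(),d.round(1).tolist()) for a,d in zip(st[1:],c[1:]) if a[4]>15],"brass",len(xb),xb.mean(),yb.mean(),yb.min(),yb.max())
    return s
a=kn(g0,[.467,.1448,.1]); b=kn(cs,[.4417,.0778,.1])
cv2.imwrite("pics/c4.png",np.hstack([cv2.resize(a,(400,496),interpolation=cv2.INTER_CUBIC),cv2.resize(b,(400,496),interpolation=cv2.INTER_CUBIC)]))
E
```

```text
[0.548  0.1022 0.195 ] (array([0.2252, 0.1848, 0.1251]), array([ 0.0154, -0.0033,  5.1063]))
off 330 211 black [([11, 14, 8, 11, 71], [14.4, 19.0])] brass 57 14.0 29.45614035087719 25 33
off 352 199 black [([0, 0, 29, 25, 298], [12.0, 9.2])] brass 49 14.142857142857142 28.93877551020408 25 32
```

View pics/c4.png

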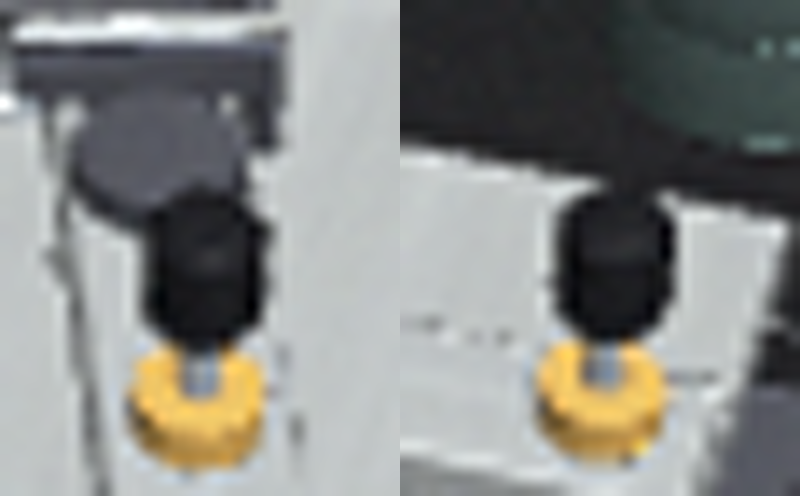

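Left is before (home) and right is now. The knob-to-brass gap is the same in both (a lift would add about 35 crop px), so the plunger is home in the new hole. Next, the post.

>>> play_rows:
  increments:
    - [[0.2,0.15,0],[0,0,1],50]
    - [[0.2,0.15,0],[0,0,2],50]
    - [[0.2,0.15,0],[0,0,3],50]
    - [[0.2,0.15,0],[0,0,4],50]
    - [[0.2,0.15,0],[0,0,5],50]
    - [[0.2,0.15,0],[0,0,5.1],50]
    - [[0.2,0.15,0],[0,0,5.1],50]

```text
time: 7.3
eef_pos: [0.5416, 0.1107, 0.1951]
tool_rot: [1.927, 2.481, -0.001]
contact_force: [-0.1, -0.8, -0.8]
gripper_width: 0.498
gripper_force: 0.0
```

```bash
python3 - <<'E'
from h import *
o=status.get_obs(); C=cam("wrist",o); im=vision.grab_frame("wrist")[:,:,::-1]; cv2.imwrite("pics/w5.png",im)
print(o["eef_pos"],todelta([.545,.1135,.104],1.81,o))
print("post",proj(C,[.545,.1135,.143])); P=np.array([.5042,.0911,0]); R=Ro.from_euler("z",.24)
print("ptr",proj(C,P+R.apply([.045,.031,.081])),"mark",proj(C,P+R.apply([.0745,.039,.082])),"hole pin",proj(C,P+R.apply([-.065,0,.126])))
cv2.imwrite("pics/c5.png",cv2.resize(im[110:310,200:440],None,fx=3,fy=3,interpolation=cv2.INTER_CUBIC)[:600,:])
E
```

```text
[0.5416 0.1107 0.1951] (array([0.048 , 0.1003, 2.2777]), array([-0.0023,  0.0027,  0.0807]))
post [322.3211 215.8894]
ptr [321.7495 180.1982] mark [351.4767 172.701 ] hole pin [196.5567 222.3155]
```

View pics/c5.png

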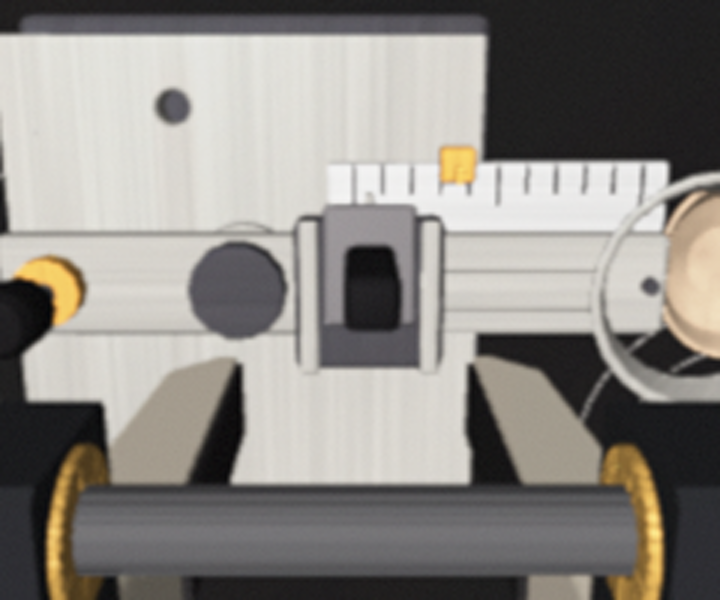

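The crop shows the post (top face centre about (324,213) full-frame), the pointer tip at (323,175) and the brass marker at (352,165). So the leg needs about 29 mm of travel, and the arm lies along the image rows.

>>> play_rows:
  increments:
    - [[0.08,0.13,0.4],[0,0,0],50]
    - [[0.08,0.13,1.2],[0,0,0],50]
    - [[0.08,0.13,1.9],[0,0,0],50]
    - [[0.08,0.13,2.2],[0,0,0],50]
    - [[0.08,0.13,2.22],[0,0,0],50]
    - [[0.08,0.13,2.22],[0,0,0],28]
    - [[0.08,0.13,2.22],[0,0,0],20]
    - [[0.08,0.13,2.22],[0,0,0],10]
  squeeze: 35

```text
time: 8.15
eef_pos: [0.5469, 0.1152, 0.1073]
tool_rot: [1.931, 2.476, 0.002]
contact_force: [0.5, 0.6, 0.5]
gripper_width: 0.292
gripper_force: 0.0
```

>>> play_rows:
  increments:
    - [[0,0,0],[0,0,0],5]
    - [[0,0,0],[0,0,0],5]
    - [[0,0,0],[0,0,0],5]
    - [[0,0,0],[0,0,0],5]

```text
time: 8.55
eef_pos: [0.5464, 0.115, 0.1069]
tool_rot: [1.932, 2.477, 0.0]
contact_force: [-2.0, -0.5, 5.5]
gripper_width: 0.166
gripper_force: 35.0
```

>>> play_rows:
  increments:
    - [[0,0.2,0],[0,0,0],5]
    - [[0,0.4,0],[0,0,0],5]
    - [[0,0.6,0],[0,0,0],5]
    - [[0,0.7,0],[0,0,0],5]
    - [[0,0.7,0],[0,0,0],5]
    - [[0,0.7,0],[0,0,0],5]

```text
time: 9.15
eef_pos: [0.5737, 0.1221, 0.1069]
tool_rot: [1.931, 2.477, 0.001]
contact_force: [-2.3, -1.4, 6.1]
gripper_width: 0.17
gripper_force: 35.0
```

```bash
python3 - <<'E'
from h import *
o=status.get_obs(); C=cam("wrist",o); im=vision.grab_frame("wrist")[:,:,::-1]; cv2.imwrite("pics/w6.png",im)
print(o["eef_pos"],o["contact_force"],o["tool_rot"])
R=Ro.from_rotvec(o["tool_rot"])
print([proj(C,o["eef_pos"]+R.apply([x,0,o["eef_pos"][2]-.0815])) for x in(.02,.04)])
cv2.imwrite("pics/c6.png",cv2.resize(im[60:200,240:400],None,fx=4,fy=4,interpolation=cv2.INTER_CUBIC))
E
```

```text
[0.5737 0.1221 0.1069] [-2.3406 -1.4274  6.1406] [1.9315 2.4769 0.0008]
[array([317.2427, 202.0239]), array([317.2033, 173.6074])]
```

View pics/c6.png

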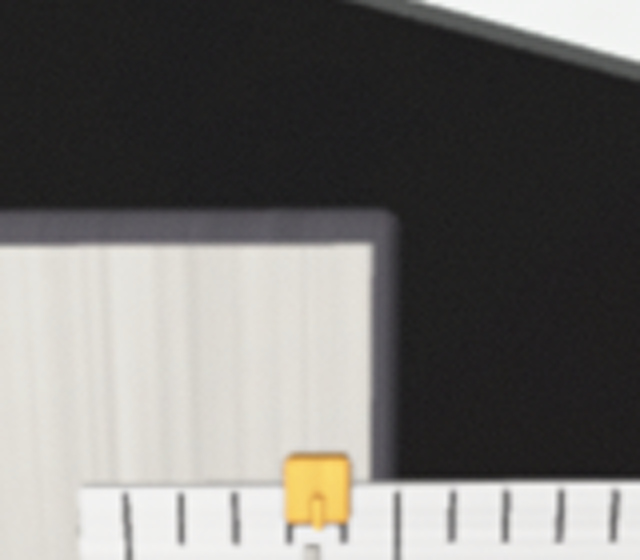

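Marker fin at crop column about 318 and pointer tip at about 312, so the leg is roughly 1 mm short. I'll measure it numerically.

```bash
python3 - <<'E'
from h import *
im=cv2.imread("pics/w6.png").astype(int)
for v in range(182,212,2): print(v, im[v,306:332].sum(1)//3)
print("sat"); 
for v in range(174,194,2): print(v,(im[v,308:332,2]-im[v,308:332,0]))
E
```

```text
182 [234 234 234 232 220 202 189 189 190 189 188 184 179 178 183 189 190 190
 189 185 171 175 217 235 236 236]
184 [240 240 241 239 228 206 190 188 189 189 186 175 163 156 158 174 187 188
 188 184 171 178 224 238 239 239]
186 [239 239 239 238 227 204 189 187 189 189 184 177 185 189 174 178 186 188
 187 183 169 178 221 236 238 237]
188 [236 236 237 235 223 202 187 186 188 189 185 175 182 187 173 176 186 185
 185 180 171 182 219 234 235 234]
190 [237 237 237 238 233 196 159 159 169 170 165 162 177 182 169 167 176 176
 165 149 159 212 234 237 236 235]
192 [238 238 238 239 235 180 123 195 234 236 235 235 226 214 212 227 235 236
 207 139 143 215 237 238 237 237]
194 [239 239 239 240 236 180 127 203 237 239 238 238 238 238 239 238 238 238
 215 146 148 216 238 238 238 238]
196 [240 239 239 239 237 226 214 231 237 230 199 177 172 185 225 236 238 238
 235 224 228 235 237 237 238 237]
198 [238 237 238 237 238 238 238 238 236 226 213 207 199 190 220 235 238 237
 237 237 237 237 236 237 237 237]
200 [236 236 235 236 236 235 235 236 234 222 210 206 199 189 217 234 235 234
 235 235 234 235 234 234
[... 873 characters left out ...]
 10]
180 [  6   6  36 106 137 141 139 139 141 142 141 142 142 141 139 139 141 143
 139  77  18   6   6   6]
182 [  1   0  20  84 134 142 140 140 140 142 144 144 142 141 140 139 141 144
 137  64  11   0   1   0]
184 [  0   0  13  78 132 142 141 140 141 143 142 140 141 146 142 141 140 145
 135  63   9   0   0   2]
186 [  1   0  13  78 133 142 141 139 143 142 142 141 145 142 141 141 141 144
 136  64  10   0   1   2]
188 [  0   0  16  80 136 145 142 141 141 143 144 141 144 145 141 143 144 147
 133  59   9   0   1   1]
190 [  1   0   0  35  98 121 117 114 110 112 134 143 133 107  97  97 106 116
  79  20   1   0   1   1]
192 [ 1  1  1  0  2  2 -1 -1 -1  4 39 66 45  9 -2 -1  1 -1  0  1  1  1  1  1]
```

>>> play_rows:
  increments:
    - [[0,0.023,0],[0,0,0],5]
    - [[0,0.023,0],[0,0,0],5]
    - [[0,0.023,0],[0,0,0],5]
  squeeze: 45

```text
time: 9.5
eef_pos: [0.5744, 0.1222, 0.1069]
tool_rot: [1.932, 2.477, 0.0]
contact_force: [-2.1, -0.8, 7.1]
gripper_width: 0.167
gripper_force: 45.0
```

```bash
cat > al.py <<'E'
from h import *
o=status.get_obs(); im=vision.grab_frame("wrist")[:,:,::-1].astype(int); cv2.imwrite("pics/al%d.png"%(o["time"]*100),im)
print(o["eef_pos"],o["contact_force"],2*np.arctan2(o["tool_rot"][1],o["tool_rot"][0]))
# rows: last brass row = fin foot; pointer below it
sat=im[:,:,2]-im[:,:,0]; s=sat[140:300,290:350]; r=np.nonzero((s>80).sum(1)>8)[0].max()+140; print("brass end row",r)
for v in range(r-4,r+16,2): print(v,im[v,306:332].sum(1)//3, sat[v,306:332].max(), 306+(np.arange(26)*np.clip(sat[v,306:332]-15,0,None)).sum()/max(1,np.clip(sat[v,306:332]-15,0,None).sum()))
E
python3 al.py
```

```text
[0.5744 0.1222 0.1069] [-2.0794 -0.8111  7.1047] 1.8169881899491425
brass end row 190
186 [239 239 238 229 208 188 187 189 189 184 174 185 188 172 175 187 187 187
 184 169 169 217 237 238 237 237] 144 318.0824230387289
188 [236 236 237 235 216 191 186 188 189 183 174 186 190 174 176 184 186 185
 183 169 167 213 233 235 234 234] 145 318.1698207171315
190 [237 238 239 236 214 173 164 168 170 166 161 182 186 172 168 177 178 173
 155 153 191 228 235 236 236 235] 141 317.8264406779661
192 [239 238 239 235 194 138 195 234 235 235 235 228 215 213 228 236 238 231
 170 149 214 237 238 238 237 238] 61 318.11578947368423
194 [239 239 240 236 196 144 205 237 239 239 238 239 239 239 238 238 239 234
 176 153 215 237 238 238 238 238] 3 306.0
196 [238 239 239 237 228 216 231 238 238 229 200 176 172 185 224 236 238 236
 226 227 235 238 237 236 237 237] 6 306.0
198 [237 238 237 238 238 238 238 238 236 227 212 207 198 189 219 235 238 237
 237 237 236 237 237 236 237 236] 10 306.0
200 [236 236 235 236 235 235 236 236 234 224 209 206 197 187 216 234 236 234
 235 235 235 234 235 234 235 234] 9 306.0
202 [220 218 218 219 218 216 215 214 211 197 187 183 178 169 191 210 215 214
 214 214 214 214 214 214 213 213] 9 306.0
204 [123 125 123 121 125 121 120 120 119 120 120 120 120 120 123 122 122 121
 120 120 122 123 121 122 123 122] 4 306.0[ WARN:0@0.506] global loadsave.cpp:1063 imwrite_ Unsupported depth image for selected encoder is fallbacked to CV_8U.
```

>>> play_rows:
  increments:
    - [[-0.08,0.004,0],[0,0,0],5]
    - [[-0.16,0.004,0],[0,0,0],5]
    - [[-0.25,0.004,0],[0,0,0],5]
    - [[-0.34,0.004,0],[0,0,0],5]
    - [[-0.43,0.004,0],[0,0,0],5]
    - [[-0.51,0.004,0],[0,0,0],5]
    - [[-0.58,0.004,0],[0,0,0],5]
    - [[-0.62,0.004,0],[0,0,0],5]

```text
time: 10.35
eef_pos: [0.5802, 0.0994, 0.1069]
tool_rot: [-1.932, -2.477, -0.002]
contact_force: [-3.2, 3.5, 6.5]
gripper_width: 0.172
gripper_force: 45.0
```

>>> play_rows:
  increments:
    - [[0,0,0],[0,0,0],5]
    - [[0,0,0],[0,0,0],5]
    - [[0,0,0],[0,0,0],5]

```text
time: 10.65
eef_pos: [0.5804, 0.0988, 0.107]
tool_rot: [-1.932, -2.477, -0.001]
contact_force: [-2.8, 2.5, 6.4]
gripper_width: 0.167
gripper_force: 45.0
```

```bash
python3 al.py 2>/dev/null
```

```text
[0.5804 0.0988 0.107 ] [-2.8046  2.4718  6.4126] -4.46664981247201
brass end row 157
153 [243 243 243 241 221 192 190 191 192 192 188 185 193 189 170 176 189 190
 189 186 172 184 228 241 243 242] 144 318.7154072620216
155 [241 242 242 240 221 193 188 190 191 190 188 184 189 187 167 176 187 189
 187 183 170 179 225 238 240 239] 144 318.7037937743191
157 [240 240 240 238 219 183 169 170 173 173 171 170 181 181 163 163 173 174
 171 168 172 201 230 237 238 237] 144 318.6308968377398
159 [241 241 241 240 221 154 148 211 236 236 232 216 204 202 210 226 235 231
 188 133 174 229 239 239 239 239] 50 319.1294117647059
161 [242 242 243 241 224 153 152 224 242 243 241 242 242 242 242 242 242 239
 202 134 176 232 240 240 240 240] 3 306.0
163 [242 242 242 240 223 154 153 223 241 240 229 206 193 195 222 237 242 239
 201 135 176 232 240 241 241 240] 5 306.0
165 [242 242 242 242 239 230 232 239 241 240 228 216 210 199 194 227 239 239
 228 205 212 233 239 240 239 239] 10 306.0
167 [241 241 241 240 241 240 241 241 241 239 229 216 210 196 193 228 240 240
 241 241 240 240 240 240 240 240] 9 306.0
169 [239 238 238 238 238 238 238 239 238 236 226 215 209 193 190 223 236 237
 238 238 238 238 237 237 237 237] 9 306.0
171 [237 237 237 237 237 237 236 236 237 235 226 215 206 192 182 217 234 236
 236 236 235 236 236 235 235 236] 10 306.0
```

>>> play_rows:
  increments:
    - [[-0.03,0.005,0],[0,0,0],5]
    - [[-0.06,0.008,0],[0,0,0],5]
    - [[-0.06,0.008,0],[0,0,0],5]
    - [[-0.06,0.008,0],[0,0,0],5]

```text
time: 11.1
eef_pos: [0.5809, 0.0978, 0.1069]
tool_rot: [-1.931, -2.476, -0.002]
contact_force: [-4.3, 4.6, 6.9]
gripper_width: 0.169
gripper_force: 45.1
```

```bash
python3 al.py 2>/dev/null
```

```text
[0.5809 0.0978 0.1069] [-4.3477  4.5847  6.9392] -4.466076062710808
brass end row 156
152 [243 243 244 242 221 194 189 191 192 192 189 185 191 189 170 176 188 189
 189 186 172 183 228 241 242 242] 143 318.7046123650638
154 [241 241 241 239 219 193 189 190 191 190 187 183 190 186 170 177 189 189
 188 182 169 179 225 239 239 239] 146 318.6833414278776
156 [240 240 241 238 218 177 165 168 170 170 170 172 183 182 167 166 167 166
 163 157 162 200 232 237 238 238] 142 318.70253863134656
158 [241 240 241 240 220 158 172 222 235 236 234 224 213 212 225 234 236 230
 188 132 171 230 239 239 239 238] 33 318.5806451612903
160 [242 243 243 241 223 162 181 233 242 242 242 242 242 242 242 241 243 240
 202 133 177 232 240 241 240 240] 2 306.0
162 [242 242 242 241 224 163 183 232 241 240 231 211 198 192 199 229 240 239
 200 135 178 232 241 241 240 240] 6 306.0
164 [242 241 242 242 241 237 238 241 242 240 228 214 212 206 197 227 240 240
 230 221 231 239 241 240 240 239] 9 306.0
166 [240 240 240 240 240 240 240 240 241 238 227 214 212 203 195 225 239 241
 240 241 241 240 240 240 240 240] 9 306.0
168 [239 238 238 239 238 238 238 239 239 236 225 214 209 199 190 222 236 238
 237 238 237 237 237 236 237 238] 9 306.0
170 [236 236 236 236 236 236 236 236 236 234 223 213 209 199 185 217 234 236
 236 235 236 235 236 235 236 235] 9 306.0
```

>>> play_rows:
  increments:
    - [[-0.04,0.002,0],[0,0,0],5]
    - [[-0.08,0.002,0],[0,0,0],5]
    - [[-0.08,0.002,0],[0,0,0],5]
    - [[-0.08,0.002,0],[0,0,0],5]

```text
time: 11.55
eef_pos: [0.5811, 0.0963, 0.1069]
tool_rot: [-1.929, -2.476, -0.004]
contact_force: [-7.2, 9.3, 6.0]
gripper_width: 0.165
gripper_force: 45.2
```

```bash
python3 al.py 2>/dev/null; python3 - <<'E'
from h import *; import glob
for f in sorted(glob.glob("pics/al*.png"),key=lambda s:int(s[7:-4])):
    im=cv2.imread(f).astype(float); b=np.clip((im[:,:,2]-im[:,:,0])[120:215,312:325],0,140).sum(1)/13/140
    k=b.argmax(); 
    d=np.where(b>.5)[0]; r=np.interp(.5,[b[d[-1]+1],b[d[-1]]],[d[-1]+1,d[-1]]); r0=np.interp(.5,[b[d[0]-1],b[d[0]]],[d[0]-1,d[0]])
    K=cam("wrist")[0]; T=vision.camera_info("wrist")["tool_from_camera"]
    out=[]
    for v,z in((120+r0,.0),):
        dd=T[:3,:3]@[0,(v-K[3])/K[1],1]; out.append(T[0,3]+dd[0]*((.107-.078)-T[2,3])/dd[2])
    print(f,120+r0,120+r,out)
E
```

```text
[0.5811 0.0963 0.1069] [-7.2431  9.3282  6.0087] -4.465673281115877
brass end row 156
152 [243 243 243 243 241 225 197 189 191 193 193 188 181 189 191 171 177 189
 191 190 187 172 176 225 242 243] 144 319.9478859390364
154 [241 240 241 241 239 222 197 188 190 192 190 186 174 183 188 173 180 190
 191 189 186 169 171 221 239 240] 143 319.8961482203803
156 [241 241 241 241 240 224 182 161 166 173 169 162 165 182 184 169 164 171
 171 167 162 165 199 231 238 238] 140 319.9080924855491
158 [241 241 241 240 239 220 150 142 212 236 236 235 235 229 219 227 234 236
 234 201 147 175 230 240 240 239] 24 320.0
160 [243 243 242 243 242 224 161 178 232 242 243 242 242 242 242 242 242 242
 240 202 134 176 232 240 241 241] 3 306.0
162 [242 242 241 241 240 218 162 184 231 241 239 230 212 205 203 210 232 241
 239 202 136 177 232 241 241 240] 7 306.0
164 [242 242 242 242 242 240 238 239 241 242 240 229 215 214 205 195 226 240
 241 230 220 231 239 240 240 240] 10 306.0
166 [240 240 240 240 240 240 240 240 240 241 239 228 216 212 206 200 228 239
 241 241 241 240 240 241 241 240] 9 306.0
168 [239 239 239 238 238 238 239 238 238 239 236 222 210 208 203 196 224 237
 238 238 238 237 237 237 237 237] 9 306.0
170 [237 237 237 237 237 237 237 236 236 236 234 219 209 209 200 192 219 235
 236 235 237 236 236 235 236 236] 9 306.0
pics/al950.png 173.1075794621027 190.64977477477476 [np.float64(0.03984450245026566)]
pics/al1065.png 140.72134595162987 158.1833520809899 [np.float64(0.06185373687096109)]
pics/al1110.png 139.5503355704698 156.91609977324262 [np.float64(0.062627015295874)]
pics/al1155.png 139.46219382321618 156.7419712070875 [np.float64(0.06268515801850319)]
```

>>> play_rows:
  increments:
    - [[0.04,0.006,0],[0,0,0],5]
    - [[0.04,0.006,0],[0,0,0],5]
    - [[0.04,0.006,0],[0,0,0],5]
    - [[0.04,0.006,0],[0,0,0],5]
    - [[0.04,0.006,0],[0,0,0],5]

```text
time: 12.1
eef_pos: [0.581, 0.0972, 0.1069]
tool_rot: [-1.93, -2.476, -0.003]
contact_force: [-5.7, 7.0, 6.3]
gripper_width: 0.175
gripper_force: 45.1
```

```bash
python3 al.py 2>/dev/null | head -12; python3 - <<'E'
from h import *
w=vision.grab_frame("wrist")[:,:,::-1]; s=vision.grab_frame("side")[:,:,::-1]
a=cv2.resize(w[110:260,240:400],(400,375),interpolation=cv2.INTER_CUBIC); b=cv2.resize(s[150:270,280:408],(400,375),interpolation=cv2.INTER_CUBIC)
cv2.imwrite("pics/c7.png",np.hstack([a,b]))
E
```

```text
[0.581  0.0972 0.1069] [-5.7014  7.0044  6.3136] -4.4656547056253855
brass end row 156
152 [243 243 243 242 231 207 192 191 193 194 186 178 191 192 177 180 189 191
 189 188 174 172 222 241 242 242] 146 319.11703703703705
154 [240 241 241 239 221 196 190 191 191 192 186 177 183 188 176 180 190 189
 189 187 174 176 221 239 240 239] 143 318.94320388349513
156 [241 240 241 241 237 204 165 161 167 168 163 160 178 184 170 165 170 172
 168 161 151 170 222 237 238 238] 141 319.0554938956715
158 [241 241 240 241 237 177 127 200 234 236 236 235 228 220 226 234 235 236
 228 170 150 214 238 239 238 239] 24 319.0
160 [242 242 242 243 239 182 135 216 242 243 242 242 242 243 242 242 242 241
 223 156 151 222 240 241 241 241] 3 306.0
```

View pics/c7.png

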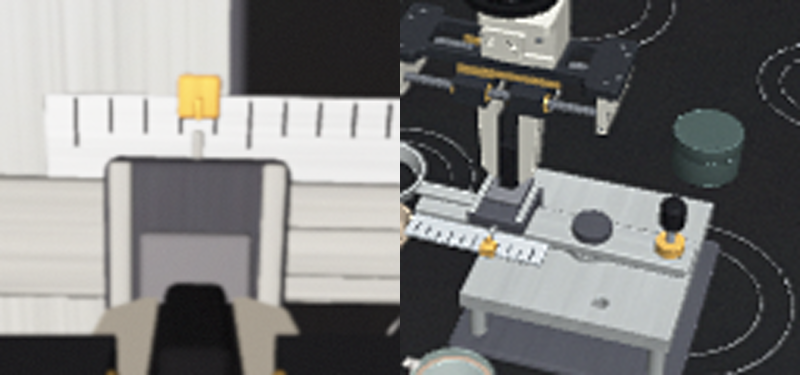

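Pointer (crop column 198) and brass fin (199) are in line, and the slide plate is at the right-hand end against its stop. The plunger is home and the post is still gripped, so I'm handing in.

```bash
python3 -c "
from station import env
print(env.job_done())"
```

```text
the job is handed in; nothing more can be done
None
```

I handed the job in at about 12 s with the plunger home in the other hole, the leg within about 0.3 mm of the marker, the lever closed against its stop and the post still gripped; no verdict came back.

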